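Set the rinsed bath things out to dry

ROBOT

A 6-joint arm with a two-finger parallel gripper is mounted at the origin on the work surface. World frame = base frame: x ahead of the robot, y to its left, z up, the work surface at z = 0. Lengths are in m, angles in rad, forces in N, time in s.
With the tool pointing down it reaches from about 0.35 to 0.95 m from the base axis. Payload 17.4 kg.
Tool frame: the origin (TCP) lies where the fingers leave the gripper's body, on its centre line; the fingertips stand 84 mm ahead of it and the grasp point (between the pads) lies arm.tcp_to_grasp ahead of it (arm.tcp_to_grasp is the distance from the TCP to the grasp point, in m); z points along the fingers, y is the line along which they close (so a half turn about z gives the same grasp; the last joint's range is limited). The gripper opens to 93 mm and grips with 3 to 60 N. Pads are 15 mm wide; open, the fingers measure 128 mm over their backs; the gripper's body (75 mm by 188 mm) begins 65 mm behind the grasp point.
Start: joints at [-1.388, 0.116, 1.442, -0, 1.584, -0.038], TCP at [0.148, -0.659, 0.303] pointing down, gripper open.
Joint ranges: [-2.83, 2.83], [-0.83, 2.19], [0.07, 2.5], [-1.14, 4.28], [0.01, 3], [-2.97, 2.97]. Speed limits (rad/s): [1.89, 1.89, 2.22, 3.14, 3.14, 3.14].

INTERFACE

Orientations are given as a unit quaternion [w, x, y, z].
In Python, from cell import arm, viewer gives the robot as it stands. The module is installed in compiled form; this text tells all that it offers.
- The arm moves only by the tool apply_moves, never from a script. Its argument "increments" is a list of rows, each a list of 3 entries, a list of its own where there are three numbers: the turn, a rotation vector about the world's x, y, z in degrees, then the shift along the world's x, y, z in m, then the opening, from -1 (shut) to 1 (fully open). A call has exactly 10 rows; each row shifts and turns the commanded pose from where the row before left it; what a row does not reach is not made up. A row lasts 1/8 s, in which the tool goes at most 62.5 mm and 10.7 degrees, less where a joint would pass 70% of its speed; a pose out of reach is approached as far as the arm can. A call with a gripper value outside its range is refused whole. The fingers move at their own pace and stop on an object; the grip force is fixed at half the most. Time passes only in rows, so rows that do not move let the fingers close, or fill a call up. It gives the time, the measured TCP pose, the force, the opening and the grip force at its end, in the units of the state.
- arm.sense(): the state, without advancing time (a new reading comes with each control period).
- viewer.read_camera(name): name is "scene" or "top"; returns (picture, depth): 384x512x3 uint8, blue, green, red; 384x512 float32, m along the optical axis (not along the pixel's ray), 0 where there is no reading.
- viewer.calibration(name): a dict with "K" (3x3 intrinsics, pixels), "T" (4x4, takes a point from camera to world coordinates). Camera axes: x right, y down, z forward; pixel columns grow to the right and rows downward; lengths in m; the calibration is good to about 2 mm. A picture is of the moment at which its call begins. calibration takes no time and is no camera call.
- arm.sign_off(): hands the job in; it is judged then, once.
Trained networks look in the newest picture that a camera, given by its name, has taken for a name from the list of things; names that differ only in an ending like _2 or _b are one class to them, and where a whole thing is asked for, a point or a joint stands for the part that bears it (a point fixed in the world has none). Each returns a list of dicts, best first, with "confidence" (0 to 1); they miss things now and then, are a little off and sometimes report something else, mostly with a low value. They report only what shows in the picture. A call takes as long as a camera call. They do not tell look-alikes from the thing itself.
- viewer.spot_in(name, camera): "location" ([x, y, z] in m, in world coordinates, good to about 4 mm: the middle of the surface that is visible of it).
- viewer.masks_of(name, camera): "mask" (384x512 bool, what is visible of it).
- viewer.pinpoint(name, camera): "location" ([x, y, z] in m, in world coordinates, good to about 4 mm: a listed point, or the origin of a listed thing).
The state is a dict: "time": time; "qpos": joint angles; "qd": joint speeds; "joint_efforts": joint torques, N m; "tool_pos": TCP position; "ee_rot": TCP orientation; "contact_force": force on the tool from outside, world axes, zero at the start; "torque": the same for the moment, N m; "grip_width": opening from 0.0 (shut) to 1.0 (fully open); "grip_force": force on a finger pad.
Only numpy, scipy, OpenCV 4.12 (cv2) and the standard library are available. Lean on these libraries where they do the work, as an engineer would, in place of code of your own. Each camera call takes 0.05 s, during which the arm holds its last target. There are 200 camera calls.

TASK

Set the rinsed bath things out to dry: lift the loose cap off every capped bottle and set each one open side down, right down in a pocket of its own, in the chrome cap tray, and hang every headband astride the front bar of the caddy, one leg on either side, so that it hangs freely with its knot up. Leave the bottles standing upright and the other bath things undisturbed.

Things in the scene. Friction and masses are not known exactly. Their poses are not given: they have to be found in the camera images.
- caddy: Fixed chrome caddy tier on the bench. Origin on the bench below the middle of its front bar; y runs along the bar, x to the wire tray behind it. The bar: level rod, 14 mm diameter, 320 mm long, top 130 mm up; 12 mm side arms at its ends run back 85 mm at bar height, then down. The tray (x = 95 to 205 mm, walls 28 mm high) holds a pumice, nail file and brush that stay there.
- bar_mid (a point): Middle of the front bar, on top of it (130 mm above the bench); axes as the caddy.
- cap_tray: Fixed chrome tray, 76 x 210 x 22 mm, with three square pockets in a row along its y axis. Origin at the centre of its underside. Pockets are 66 mm (x) by about 63 mm (y), floor 5 mm up, outer rim 22 mm up, dividers 5 mm thick and about 19 mm up. A low soap dish (32 mm high) stands between it and the robot.
- pocket0 (a point): Centre of the floor of pocket 0 of the cap tray (5 mm above the bench), 68 mm from the next one.
- pocket1 (a point): Centre of the floor of pocket 1 of the cap tray (5 mm above the bench), 68 mm from the next one.
- pocket2 (a point): Centre of the floor of pocket 2 of the cap tray (5 mm above the bench), 68 mm from the next one.
- band0: Rigid grey headband (may be absent), an arch in its x-z plane on two feet; all alike, 90 g. Origin: middle of the underside of the crown, 91 mm above the feet; this rests on the bar when hung. 118 mm wide outside (feet at x = +-46 mm), 40 mm broad (y), crown 6 mm thick. On top a moulded knot to grip, 40 mm (x) x 34 mm (y), from 6 to 36 mm above the origin.
- band1: Rigid grey headband (may be absent), an arch in its x-z plane on two feet; all alike, 90 g. Origin: middle of the underside of the crown, 91 mm above the feet; this rests on the bar when hung. 118 mm wide outside (feet at x = +-46 mm), 40 mm broad (y), crown 6 mm thick. On top a moulded knot to grip, 40 mm (x) x 34 mm (y), from 6 to 36 mm above the origin.
- band2: Rigid grey headband (may be absent), an arch in its x-z plane on two feet; all alike, 90 g. Origin: middle of the underside of the crown, 91 mm above the feet; this rests on the bar when hung. 118 mm wide outside (feet at x = +-46 mm), 40 mm broad (y), crown 6 mm thick. On top a moulded knot to grip, 40 mm (x) x 34 mm (y), from 6 to 36 mm above the origin.
- band3: Rigid grey headband (may be absent), an arch in its x-z plane on two feet; all alike, 90 g. Origin: middle of the underside of the crown, 91 mm above the feet; this rests on the bar when hung. 118 mm wide outside (feet at x = +-46 mm), 40 mm broad (y), crown 6 mm thick. On top a moulded knot to grip, 40 mm (x) x 34 mm (y), from 6 to 36 mm above the origin.
- cap0: White round overcap (may be absent), 48 mm diameter, 42 mm high, open below, 3 mm wall, sitting loosely over the neck of bottle 0: its top rests on the neck, its rim is 2 mm above the shoulder. Origin at the centre of its open rim, z up to its closed top. About 30 g. All caps are alike.
- bottle0: Amber glass round bottle, 68 mm diameter, flat shoulder 80 mm above its base, then a neck of 32 mm diameter and 39 mm height. Origin at the centre of its base. About 350 g, thick heavy base.
- cap1: White round overcap (may be absent), 48 mm diameter, 42 mm high, open below, 3 mm wall, sitting loosely over the neck of bottle 1: its top rests on the neck, its rim is 2 mm above the shoulder. Origin at the centre of its open rim, z up to its closed top. About 30 g. All caps are alike.
- bottle1: Amber glass round bottle, 68 mm diameter, flat shoulder 90 mm above its base, then a neck of 32 mm diameter and 39 mm height. Origin at the centre of its base. About 350 g, thick heavy base.
- cap2: White round overcap (may be absent), 48 mm diameter, 42 mm high, open below, 3 mm wall, sitting loosely over the neck of bottle 2: its top rests on the neck, its rim is 2 mm above the shoulder. Origin at the centre of its open rim, z up to its closed top. About 30 g. All caps are alike.
- bottle2: Amber glass round bottle, 68 mm diameter, flat shoulder 100 mm above its base, then a neck of 32 mm diameter and 39 mm height. Origin at the centre of its base. About 350 g, thick heavy base.
- jar: White jar with black lid, 74 mm diameter, 61 mm high, standing among the headbands; origin under its centre. Leave alone.
- pumice: Green pumice, 60 x 90 x 35 mm, in the caddy's tray; origin under its centre. Leave alone.
- nail_file: Steel nail file, 20 x 170 x 4 mm, in the caddy's tray; origin under its blade. Leave alone.
- silicone_brush: Grey silicone brush, 45 x 75 x 50 mm, in the caddy's tray; origin under its centre. Leave alone.
- pump_bottle: Fixed white pump bottle, 72 mm diameter, 205 mm high, beyond the capped bottles; origin under its centre.
There are look-alikes about, which are no part of the job. Leave any orange look-alike of the band1 alone.

How it is judged:
At the end, for the whole second after the job is handed in: Each headband hangs across the bar: crown underside within 9 mm of the bar top in height, 22 mm across, 145 mm along; upright within 0.3 rad, square within 0.45. Each cap: open side down on a pocket floor, rim under 10 mm up, tilt under 0.2. All at rest; bottles upright within 0.2 rad (x of band0 in the frame of bar_mid between -0.022 and 0.022 m and y of band0 in the frame of bar_mid between -0.145 and 0.145 m and z of band0 in the frame of bar_mid between -0.009 and 0.009 m and angle between each of band0, band1, band2, band3's own z axis and vertical below 0.3 rad and angle between the y axis of each of band0, band1, band2, band3 and the y axis of caddy, either way round below 0.45 rad and linear speed of each of band0, band1, band2, band3, cap0, cap1, cap2 below 0.03 m/s and x of band1 in the frame of bar_mid between -0.022 and 0.022 m and y of band1 in the frame of bar_mid between -0.145 and 0.145 m and z of band1 in the frame of bar_mid between -0.009 and 0.009 m and x of band2 in the frame of bar_mid between -0.022 and 0.022 m and y of band2 in the frame of bar_mid between -0.145 and 0.145 m and z of band2 in the frame of bar_mid between -0.009 and 0.009 m and x of band3 in the frame of bar_mid between -0.022 and 0.022 m and y of band3 in the frame of bar_mid between -0.145 and 0.145 m and z of band3 in the frame of bar_mid between -0.009 and 0.009 m and x of cap0 in the frame of cap_tray between -0.017 and 0.017 m and y of cap0 in the frame of cap_tray between -0.083 and 0.083 m and z of each of cap0, cap1, cap2 in the frame of cap_tray below 0.01 m and angle between each of cap0, cap1, cap2, bottle0, bottle1, bottle2's own z axis and vertical below 0.2 rad and x of cap1 in the frame of cap_tray between -0.017 and 0.017 m and y of cap1 in the frame of cap_tray between -0.083 and 0.083 m and x of cap2 in the frame of cap_tray between -0.017 and 0.017 m and y of cap2 in the frame of cap_tray between -0.083 and 0.083 m); the robot touches nothing.
It fails at once if the jar is disturbed (moved more than 40 mm) (distance of jar from where it was at the start of the episode above 0.04 m).
It fails at once if the pumice is disturbed (moved more than 40 mm) (distance of pumice from where it was at the start of the episode above 0.04 m).
It fails at once if the nail file is disturbed (moved more than 40 mm) (distance of nail_file from where it was at the start of the episode above 0.04 m).
It fails at once if the silicone brush is disturbed (moved more than 40 mm) (distance of silicone_brush from where it was at the start of the episode above 0.04 m).
Of band0, band1, band2, band3 only 3 to 4 are there at a start; the rules pass over those that are not, and their reading is None.
Of cap0, cap1, cap2 only 2 to 3 are there at a start; the rules pass over those that are not, and their reading is None.
At some moment in a run one of bottle0, bottle1, bottle2 may be knocked a few centimetres aside while the robot is not near it.
Once in a run the grip may slacken for a moment while it holds something.
It also fails if it takes over 210 s, if anything falls off the work surface, if the arm or the gripper's body presses on something with over 40 N, if the wrist force passes 120 N, or if a joint passes its speed limit or range.

## Working session

There is one attempt and no reset: what is moved stays moved. The work goes in short steps, Python scripts to look and compute and a tool call to move; the robot and the scene stay as the last step left them, time stands still between calls to the robot, and variables do not carry over. Pictures are saved under pics/ and viewed, at most 14 in all, crops included, and the job is handed in when it is done.

Besides the shell and the picture viewer there is one more tool, called after "Emit:" as name(argument=value, ...), one argument or row to a line, values as JSON. apply_moves: Moves the arm, as the interface text tells. Its arguments: {"type":"object","properties":{"increments":{"type":"array","items":{"type":"array"}}},"required":["increments"]}

```bash
mkdir -p pics
cat > h.py <<'E'
import numpy as np, cv2
from cell import arm, viewer
def snap(cam, fn=None):
    im,d=viewer.read_camera(cam)
    if fn: cv2.imwrite('pics/'+fn,im)
    return im,d
def world(cam,d):
    c=viewer.calibration(cam);K,T=c['K'],c['T']
    v,u=np.mgrid[:384,:512]
    P=np.stack([(u-K[0,2])/K[0,0]*d,(v-K[1,2])/K[1,1]*d,d],-1)
    return P@T[:3,:3].T+T[:3,3]
def pix(cam,p):
    c=viewer.calibration(cam);q=np.linalg.inv(c['T'])@np.r_[p,1]
    q=c['K']@q[:3];return (q[:2]/q[2]).round().astype(int)
E
python3 - <<'E'
from h import *
a,da=snap('scene','s0.png'); b,db=snap('top','t0.png')
cv2.imwrite('pics/t0b.png',cv2.resize(b,(800,600)))
print(arm.tcp_to_grasp, arm.sense())
for cam in ('scene','top'):
    for n in ['caddy','bar_mid','cap_tray','pocket0','pocket1','pocket2','band1','cap1','bottle1','jar','pump_bottle']:
        r=viewer.pinpoint(n,cam)
        print(cam,n,[(np.round(x['location'],3).tolist(),round(x['confidence'],2),pix(cam,x['location']).tolist()) for x in r])
E
```

```text
0.0653 {'time': 0.1, 'qpos': array([-1.38778542e+00,  1.16439042e-01,  1.44217622e+00,  2.32160826e-05,
        1.58395736e+00, -3.78047311e-02]), 'qd': array([ 0.00021886, -0.00041102,  0.0005628 , -0.0003664 , -0.00018549,
       -0.00078271]), 'joint_efforts': array([ 1.53102152e-03, -7.22896314e+01, -6.23866010e+01,  7.81001360e-02,
        2.27200444e-02, -6.77056141e-05]), 'tool_pos': array([ 0.14782075, -0.65853309,  0.30209207]), 'ee_rot': array([-4.89533627e-04,  9.93911110e-01,  1.10183778e-01, -2.39664653e-05]), 'contact_force': array([-0.0156726,  0.3218052, -0.3471619]), 'torque': array([-0.03236961, -0.00284632, -0.00583868]), 'grip_force': 0.0, 'grip_width': 1.0044625573280612}
scene caddy [([0.631, 0.048, 0.001], 0.71, [281, 201])]
scene bar_mid [([0.444, 0.183, 0.008], 0.67, [260, 155]), ([0.632, 0.048, 0.131], 0.58, [283, 182])]
scene cap_tray [([0.429, 0.116, 0.001], 0.65, [248, 166]), ([0.751, 0.144, 0.004], 0.58, [320, 197])]
scene pocket0 [([0.434, 0.116, 0.007], 0.98, [249, 165]), ([0.441, 0.18, 0.008], 0.97, [259, 156]), ([0.431, 0.045, 0.005], 0.7, [238, 177]
[... 1843 characters left out ...]
, 274]), ([0.511, -0.238, 0.092], 0.86, [344, 195]), ([0.598, -0.362, 0.086], 0.82, [385, 164]), ([0.348, -0.25, 0.094], 0.78, [351, 252]), ([0.44, -0.117, 0.089], 0.58, [302, 221])]
top cap1 [([0.519, 0.3, 0.081], 0.82, [158, 198]), ([0.453, 0.358, 0.093], 0.53, [136, 221]), ([0.338, 0.296, 0.097], 0.53, [158, 262]), ([0.427, 0.116, -0.001], 0.5, [225, 227])]
top bottle1 [([0.343, 0.298, 0.004], 0.76, [167, 256]), ([0.52, 0.3, -0.002], 0.73, [165, 199]), ([0.452, 0.361, -0.003], 0.62, [146, 221])]
top jar [([0.436, -0.36, 0.0], 0.94, [378, 219])]
top pump_bottle [([0.789, -0.028, 0.008], 0.72, [268, 110]), ([0.682, 0.405, 0.002], 0.65, [131, 148]), ([0.347, -0.25, 0.095], 0.16, [351, 253])]
```

View pics/s0.png

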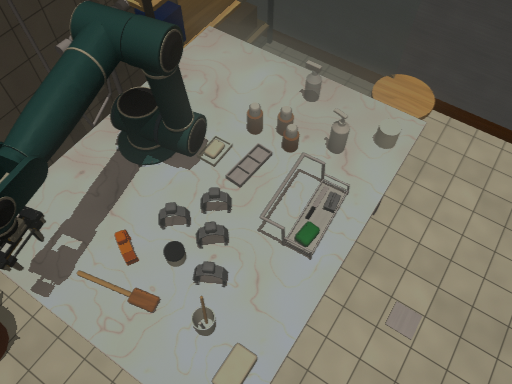

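View pics/t0b.png

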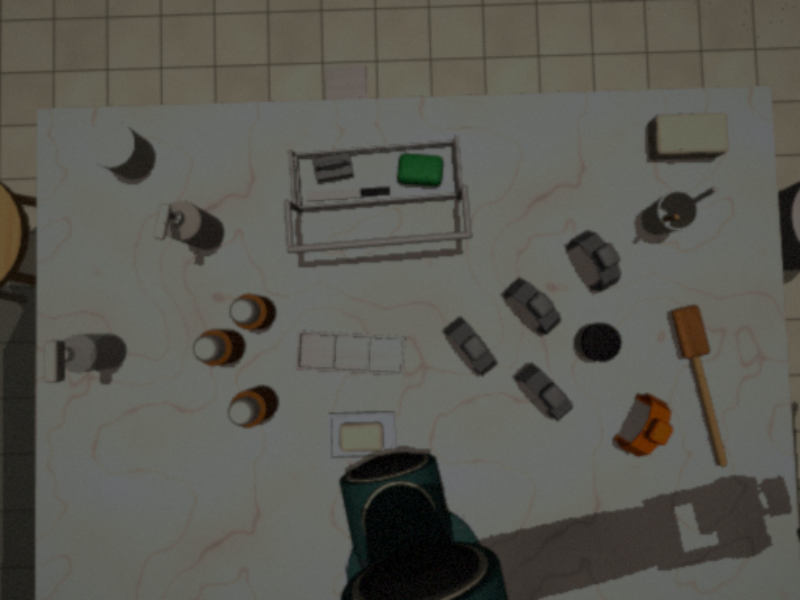

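Scene picture: grey headbands at (216,200), (174,214), (212,234) and (210,272). The orange band at (126,247) is the look-alike and stays put. Three amber bottles with white caps stand at (255,118), (286,120) and (290,137). The top view agrees: all four grey bands, the orange one at (643,425) in the 800 px picture, and the chrome tray at (352,352).

Next I'll measure from depth and confirm with one crop.

```bash
cat >> h.py <<'E'
def cloud():
    Ps=[]
    for cam in ('scene','top'):
        im,d=snap(cam); P=world(cam,d); m=(d>0)
        Ps.append((P[m],im[m]))
    return Ps
def near(P,c,r,z0,z1):
    m=(np.hypot(P[:,0]-c[0],P[:,1]-c[1])<r)&(P[:,2]>z0)&(P[:,2]<z1); return P[m]
def band(Ps,c):
    """z-top points (knot) and outline rect per camera and joint"""
    Q=np.vstack([near(P,c,.085,.03,.14) for P,_ in Ps])
    r=cv2.minAreaRect((Q[:,:2]*1000).astype(np.float32))
    K=np.vstack([near(P,c,.05,.118,.14) for P,_ in Ps])
    k=cv2.minAreaRect((K[:,:2]*1000).astype(np.float32))
    w=Q[(Q[:,2]<.1)][:,:2]; w=w-w.mean(0); e=np.linalg.svd(w,full_matrices=False)[2][0]
    return r,k,np.degrees(np.arctan2(e[1],e[0])),[near(P,c,.05,.118,.14).mean(0).round(4).tolist() for P,_ in Ps]
def cap(Ps,c,ztop):
    o=[]
    for P,im in Ps:
        Q=near(P,c,.035,ztop-.007,ztop+.008)
        if len(Q)>5: (x,y),r=cv2.minEnclosingCircle((Q[:,:2]*1000).astype(np.float32)); o.append((round(x),round(y),round(r),np.round(Q.mean(0),4).tolist(),len(Q)))
    return o
E
python3 - <<'E'
from h import *
Ps=cloud()
for c in [(.44,-.115),(.347,-.253),(.513,-.239),(.599,-.362)]:
    r,k,e,m=band(Ps,c)
    print('rect',np.round(r[0]),np.round(r[1]),round(r[2],1),'knot',np.round(k[0]),np.round(k[1]),round(k[2],1),'pca',round(e,1),m)
for c,z in [((.52,.297),.124),((.453,.36),.134),((.34,.297),.144)]: print(cap(Ps,c,z))
for P,_ in Ps:
    m=(abs(P[:,0]-.632)<.04)&(abs(P[:,1]-.048)<.13)&(P[:,2]>.122)&(P[:,2]<.14); Q=P[m]
    f=np.polyfit(Q[:,1],Q[:,0],1); print('bar n',len(Q),'slope',f[0],'x at .048',np.polyval(f,.048),'z',Q[:,2].max())
    m=(abs(P[:,0]-.632)<.06)&(abs(P[:,1]-.048)<.22)&(P[:,2]>.115)&(P[:,2]<.14);Q=P[m]; print('y ext',Q[:,1].min(),Q[:,1].max())
    m=(abs(P[:,0]-.432)<.06)&(abs(P[:,1]-.115)<.13)&(P[:,2]>.012)&(P[:,2]<.03);Q=P[m]
    print('tray',len(Q),cv2.minAreaRect((Q[:,:2]*1000).astype(np.float32)) if len(Q) else None)
    m=(abs(P[:,0]-.32)<.05)&(abs(P[:,1]-.11)<.1)&(P[:,2]>.02)&(P[:,2]<.04);Q=P[m]
    print('dish',Q.min(0),Q.max(0)) if len(Q) else 0
im,_=snap('scene'); cv2.imwrite('pics/crop.png',cv2.resize(im[95:300,100:360],None,fx=3,fy=2.9,interpolation=cv2.INTER_CUBIC))
E
```

```text
rect [ 439. -116.] [120.  46.] 36.5 knot [ 441. -119.] [41. 38.] 38.5 pca -143.6 [[0.4437, -0.1182, 0.1258], [0.4398, -0.117, 0.1251]]
rect [ 351. -255.] [117.  43.] 40.3 knot [ 350. -256.] [39. 36.] 43.4 pca 40.9 [[0.3522, -0.2559, 0.1255], [0.3492, -0.254, 0.1251]]
rect [ 515. -239.] [117.  44.] 42.3 knot [ 515. -239.] [39. 36.] 42.3 pca -138.9 [[0.5164, -0.2406, 0.1263], [0.5127, -0.2376, 0.1253]]
rect [ 598. -361.] [119.  43.] 28.2 knot [ 598. -361.] [42. 35.] 26.5 pca 28.3 [[0.6, -0.362, 0.1258], [0.596, -0.3593, 0.1249]]
[(520, 295, 24, [0.5216, 0.2936, 0.1235], 79), (517, 297, 23, [0.5169, 0.2962, 0.1222], 196)]
[(458, 356, 23, [0.4554, 0.3571, 0.1332], 69), (452, 359, 24, [0.4517, 0.3577, 0.132], 215)]
[(343, 294, 23, [0.3432, 0.292, 0.1435], 74), (340, 295, 23, [0.3402, 0.2945, 0.1422], 210)]
bar n 227 slope -0.05199550114050737 x at .048 0.6353596693671874 z 0.13787546835635212
y ext -0.11713823704668835 0.21574315156735335
tray 315 ((433.9839782714844, 117.4231185913086), (213.7100067138672, 81.52976989746094), 85.39140319824219)
dish [0.27043209 0.03792751 0.02002419] [0.31888661 0.16049203 0.03993418]
bar n 454 slope -0.05318758809614221 x at .048 0.6321575996413898 z 0.13332701920858026
y ext -0.11707555693532845 0.21558104536541492
tray 408 ((432.3141784667969, 116.57622528076172), (210.3839874267578, 76.27534484863281), 85.12593841552734)
dish [0.27017108 0.03397981 0.02003472] [0.31428565 0.16185617 0.03621093]
```

View pics/crop.png

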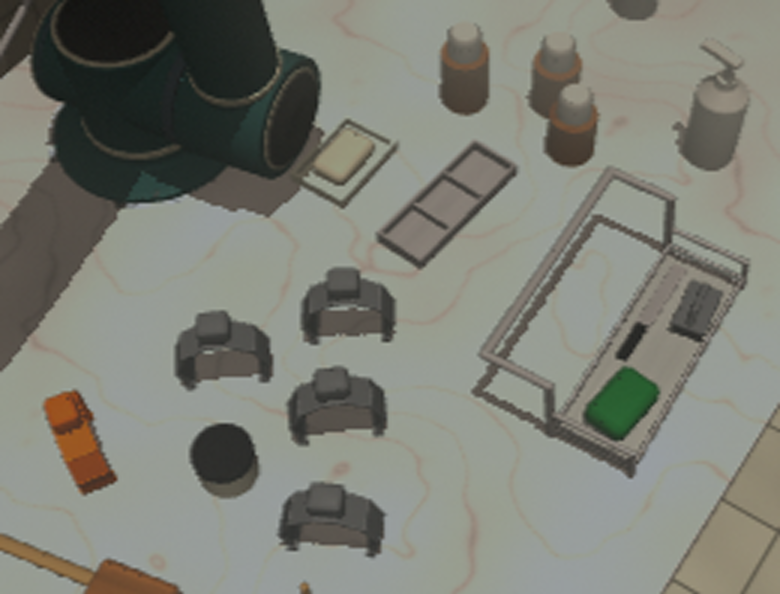

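The crop confirms four grey bands, three white-capped bottles and an empty tray. The orange band is the look-alike. Moving to the first band at (0.350, -0.254).

Emit:
apply_moves(
  increments=[
    [[0,0,8],[0.02,0.04,0],1],
    [[0,0,8],[0.02,0.04,0],1],
    [[0,0,8],[0.02,0.04,0],1],
    [[0,0,8],[0.02,0.04,0],1],
    [[0,0,8],[0.02,0.04,0],1],
    [[0,0,8],[0.02,0.04,0],1],
    [[0,0,8],[0.02,0.04,0],1],
    [[0,0,8],[0.02,0.04,0],1],
    [[0,0,8],[0.02,0.04,0],1],
    [[0,0,8],[0.02,0.04,0],1],
  ],
)

```text
time: 2.6
tool_pos: [0.3481, -0.2573, 0.303]
ee_rot: [0.0, 0.689, 0.725, 0.0]
contact_force: [0.4, -0.1, 0.2]
grip_width: 0.997
grip_force: 0.0
```

Emit:
apply_moves(
  increments=[
    [[0,0,7.6],[0.002,0.003,0],1],
    [[0,0,7.6],[0,0,0],1],
    [[0,0,7.6],[0,0,0],1],
    [[0,0,7.6],[0,0,0],1],
    [[0,0,7.6],[0,0,-0.02],1],
    [[0,0,0],[0,0,-0.03],1],
    [[0,0,0],[0,0,-0.03],1],
    [[0,0,0],[0,0,-0.025],1],
    [[0,0,0],[0,0,-0.014],1],
    [[0,0,0],[0,0,0],1],
  ],
)

```text
time: 3.85
tool_pos: [0.3497, -0.2555, 0.1834]
ee_rot: [-0.0, 0.417, 0.909, 0.0]
contact_force: [-0.7, -0.4, 0.2]
grip_width: 0.999
grip_force: 0.0
```

Emit:
apply_moves(
  increments=[
    [[0,0,0],[0,0,0],-0.4],
    [[0,0,0],[0,0,0],-0.8],
    [[0,0,0],[0,0,0],-0.8],
    [[0,0,0],[0,0,0],-0.8],
    [[0,0,0],[0,0,0],-0.8],
    [[0,0,0],[0,0,0],-0.8],
    [[0,0,0],[0,0,0],-0.8],
    [[0,0,0],[0,0,0.01],-0.8],
    [[0,0,0],[0,0,0.02],-0.8],
    [[0,0,0],[0,0,0.02],-0.8],
  ],
)

```text
time: 5.1
tool_pos: [0.3499, -0.2557, 0.2358]
ee_rot: [0.0, 0.417, 0.909, -0.0]
contact_force: [0.3, 0.1, -1.2]
grip_width: 0.431
grip_force: 30.0
```

Emit:
apply_moves(
  increments=[
    [[0,0,0],[0,0,0.05],-0.8],
    [[0,0,0],[0,0,0.05],-0.8],
    [[0,0,-4.7],[0.03,0.04,0.04],-0.8],
    [[0,0,-4.7],[0.03,0.045,0],-0.8],
    [[0,0,-4.7],[0.03,0.045,0],-0.8],
    [[0,0,-4.7],[0.03,0.045,0],-0.8],
    [[0,0,-4.7],[0.03,0.045,0],-0.8],
    [[0,0,-4.7],[0.03,0.045,0],-0.8],
    [[0,0,-4.7],[0.03,0.045,0],-0.8],
    [[0,0,-4.7],[0.03,0.04,0],-0.8],
  ],
)

```text
time: 6.35
tool_pos: [0.5898, 0.0953, 0.3744]
ee_rot: [0.0, 0.689, 0.725, 0.0]
contact_force: [0.7, -0.4, -0.9]
grip_width: 0.427
grip_force: 30.0
```

Run:
```python
from h import *
s=arm.sense();q=s['ee_rot'];print(s['tool_pos'],np.degrees(2*np.arctan2(q[2],q[1]))-90,s['grip_width'],s['grip_force'])
Ps=cloud(); c=s['tool_pos']
z=c[2]-.0653
for P,_ in Ps:
    Q=near(P,c,.08,z-.13,z-.03); print(len(Q),Q.min(0).round(3),Q.max(0).round(3),Q.mean(0).round(3))
print([cap(Ps,c,z) for c,z in [((.52,.297),.124),((.453,.36),.134),((.34,.297),.144)]])
```

```text
[0.58976747 0.09530132 0.37438022] 2.9307280416987 0.4274909382688711 29.987339079380035
271 [0.534 0.071 0.191] [0.65  0.121 0.279] [0.6   0.092 0.239]
50 [0.54  0.085 0.25 ] [0.551 0.117 0.272] [0.545 0.104 0.262]
[[], [(452, 359, 23, [0.4521, 0.3579, 0.1321], 206)], [(339, 294, 24, [0.3397, 0.293, 0.1437], 61), (340, 295, 23, [0.3401, 0.2945, 0.1422], 215)]]
```

Emit:
apply_moves(
  increments=[
    [[0,0,0],[0.019,0.03,0],-0.8],
    [[0,0,0],[0.019,0.029,0],-0.8],
    [[0,0,0],[0,0,-0.02],-0.8],
    [[0,0,0],[0,0,-0.03],-0.8],
    [[0,0,0],[0,0,-0.03],-0.8],
    [[0,0,0],[0,0,-0.03],-0.8],
    [[0,0,0],[0,0,-0.025],-0.8],
    [[0,0,0],[0,0,-0.012],-0.8],
    [[0,0,0],[0,0,-0.005],-0.8],
    [[0,0,0],[0,0,0],-0.8],
  ],
)

```text
time: 7.7
tool_pos: [0.6272, 0.152, 0.2225]
ee_rot: [0.0, 0.688, 0.726, 0.001]
contact_force: [-3.1, -2.1, 4.9]
grip_width: 0.429
grip_force: 30.0
```

Emit:
apply_moves(
  increments=[
    [[0,0,0],[0,0,0],0],
    [[0,0,0],[0,0,0],0.6],
    [[0,0,0],[0,0,0],1],
    [[0,0,0],[0,0,0.02],1],
    [[0,0,0],[0,0,0.03],1],
    [[0,0,0],[0,0,0.03],1],
    [[0,0,8],[-0.035,-0.045,0],1],
    [[0,0,8],[-0.035,-0.045,0],1],
    [[0,0,8],[-0.035,-0.045,0],1],
    [[0,0,8],[-0.035,-0.045,0],1],
  ],
)

```text
time: 8.95
tool_pos: [0.4858, -0.0287, 0.3024]
ee_rot: [0.001, 0.459, 0.888, 0.0]
contact_force: [1.3, 0.0, 1.1]
grip_width: 0.997
grip_force: 0.0
```

Run:
```python
from h import *
s=arm.sense();q=s['ee_rot'];print(s['tool_pos'],np.degrees(2*np.arctan2(q[2],q[1]))-90,s['grip_width'],s['grip_force'])
im,_=snap('scene','s1.png')
for cam in ('scene','top'):
    if cam=='top': snap('top')
    print(cam,[(np.round(x['location'],3).tolist(),round(x['confidence'],2)) for x in viewer.pinpoint('band1',cam)])
cv2.imwrite('pics/s1c.png',cv2.resize(im[95:300,150:390],None,fx=3,fy=2.9,interpolation=cv2.INTER_CUBIC))
```

```text
[ 0.48583826 -0.02866323  0.30240006] 35.34117108108693 0.9968140524134165 0.0
scene [([0.598, -0.362, 0.092], 0.87), ([0.624, 0.155, 0.131], 0.83), ([0.441, -0.116, 0.092], 0.83), ([0.28, -0.437, 0.092], 0.77), ([0.516, -0.242, 0.092], 0.72), ([0.636, 0.048, 0.132], 0.69)]
top [([0.278, -0.438, 0.088], 0.92), ([0.517, -0.235, 0.092], 0.78), ([0.598, -0.36, 0.082], 0.65)]
```

View pics/s1c.png

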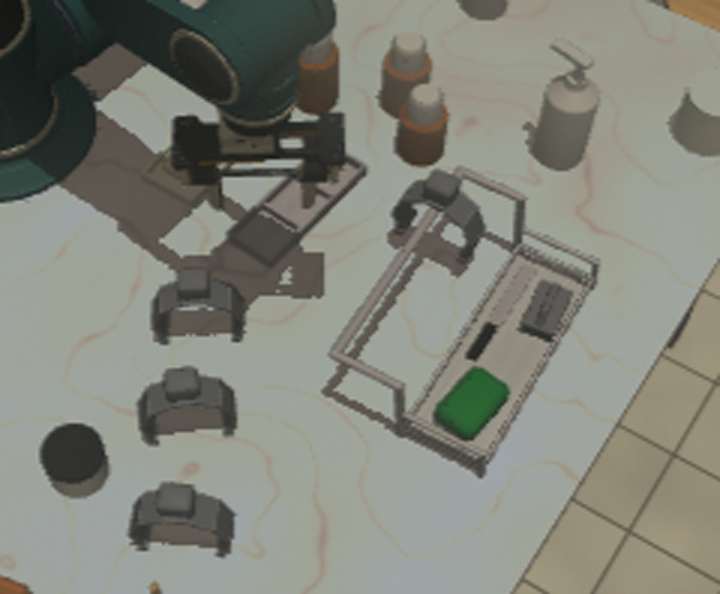

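The crop shows the first band hanging astride the bar, knot up at crop (442,187). Next is the band at (0.441, -0.117).

Emit:
apply_moves(
  increments=[
    [[0,0,1.5],[-0.022,-0.044,0],1],
    [[0,0,0],[-0.022,-0.044,0],1],
    [[0,0,0],[0,0,-0.03],1],
    [[0,0,0],[0,0,-0.04],1],
    [[0,0,0],[0,0,-0.03],1],
    [[0,0,0],[0,0,-0.02],1],
    [[0,0,0],[0,0,0],1],
    [[0,0,0],[0,0,0],-0.4],
    [[0,0,0],[0,0,0],-0.8],
    [[0,0,0],[0,0,0],-0.8],
  ],
)

```text
time: 10.4
tool_pos: [0.4433, -0.1156, 0.1815]
ee_rot: [0.0, 0.45, 0.893, 0.0]
contact_force: [-0.1, 0.0, 0.8]
grip_width: 0.723
grip_force: 0.0
```

Emit:
apply_moves(
  increments=[
    [[0,0,0],[0,0,0],-0.8],
    [[0,0,0],[0,0,0],-0.8],
    [[0,0,0],[0,0,0.02],-0.8],
    [[0,0,0],[0,0,0.035],-0.8],
    [[0,0,0],[0,0,0.045],-0.8],
    [[0,0,0],[0,0,0.05],-0.8],
    [[0,0,0],[0,0,0.04],-0.8],
    [[0,0,0],[0,0,0],-0.8],
    [[0,0,0],[0,0,0],-0.8],
    [[0,0,0],[0,0,0],-0.8],
  ],
)

```text
time: 11.65
tool_pos: [0.4429, -0.1155, 0.3697]
ee_rot: [-0.001, 0.45, 0.893, -0.0]
contact_force: [0.8, -0.9, -1.0]
grip_width: 0.426
grip_force: 29.9
```

Emit:
apply_moves(
  increments=[
    [[0,0,-6.7],[0.03,0.03,0],-0.8],
    [[0,0,-6.7],[0.04,0.04,0],-0.8],
    [[0,0,-6.7],[0.04,0.04,0],-0.8],
    [[0,0,-6.7],[0.04,0.045,0],-0.8],
    [[0,0,-6.7],[0.038,0.045,0],-0.8],
    [[0,0,0],[0,0,0],-0.8],
    [[0,0,0],[0,0,-0.02],-0.8],
    [[0,0,0],[0,0,-0.03],-0.8],
    [[0,0,0],[0,0,-0.03],-0.8],
    [[0,0,0],[0,0,0],-0.8],
  ],
)

```text
time: 12.9
tool_pos: [0.6297, 0.0832, 0.2877]
ee_rot: [-0.001, 0.688, 0.725, -0.002]
contact_force: [-0.6, -0.4, -0.2]
grip_width: 0.429
grip_force: 29.9
```

Emit:
apply_moves(
  increments=[
    [[0,0,0],[0.002,0,-0.025],-0.8],
    [[0,0,0],[0,0,-0.025],-0.8],
    [[0,0,0],[0,0,-0.012],-0.8],
    [[0,0,0],[0,0,-0.003],-0.8],
    [[0,0,0],[0,0,0],0],
    [[0,0,0],[0,0,0],0.6],
    [[0,0,0],[0,0,0],1],
    [[0,0,0],[0,0,0.02],1],
    [[0,0,0],[0,0,0.03],1],
    [[0,0,0],[0,0,0.03],1],
  ],
)

```text
time: 14.15
tool_pos: [0.6331, 0.0844, 0.3082]
ee_rot: [0.0, 0.688, 0.726, 0.0]
contact_force: [-0.3, 0.3, 0.9]
grip_width: 0.973
grip_force: 0.0
```

Emit:
apply_moves(
  increments=[
    [[0,0,4.9],[-0.015,-0.04,0],1],
    [[0,0,4.9],[-0.015,-0.04,0],1],
    [[0,0,4.9],[-0.015,-0.04,0],1],
    [[0,0,4.9],[-0.015,-0.04,0],1],
    [[0,0,4.9],[-0.015,-0.041,0],1],
    [[0,0,4.9],[-0.015,-0.041,0],1],
    [[0,0,4.9],[-0.015,-0.041,0],1],
    [[0,0,4.9],[-0.014,-0.041,0],1],
    [[0,0,0],[0,0,-0.01],1],
    [[0,0,0],[0,0,0],1],
  ],
)

```text
time: 15.4
tool_pos: [0.514, -0.2393, 0.2958]
ee_rot: [-0.0, 0.405, 0.914, 0.0]
contact_force: [-0.1, 0.1, -0.7]
grip_width: 1.001
grip_force: 0.0
```

Run:
```python
from h import *
s=arm.sense();q=s['ee_rot'];print(s['tool_pos'],np.degrees(2*np.arctan2(q[2],q[1]))-90,s['grip_width'])
for cam in ('scene','top'):
    snap(cam)
    print(cam,[(np.round(x['location'],3).tolist(),round(x['confidence'],2)) for x in viewer.pinpoint('band1',cam)])
Ps=cloud(); print([cap(Ps,c,z) for c,z in [((.52,.297),.124),((.453,.36),.134),((.34,.297),.144)]])
```

```text
[ 0.51404767 -0.2392843   0.29583883] 42.18627715811391 1.0011256369256343
scene [([0.513, -0.242, 0.096], 0.83), ([0.626, 0.153, 0.132], 0.81), ([0.342, 0.298, 0.098], 0.74), ([0.595, -0.362, 0.089], 0.67), ([0.63, 0.088, 0.131], 0.61), ([0.277, -0.435, 0.094], 0.58), ([0.806, 0.139, 0.004], 0.16)]
top [([0.63, 0.083, 0.128], 0.88), ([0.282, -0.439, 0.092], 0.86), ([0.438, -0.358, 0.0], 0.75), ([0.514, -0.236, 0.096], 0.59)]
[[(522, 296, 24, [0.5205, 0.2951, 0.1227], 78), (517, 297, 23, [0.517, 0.2961, 0.1221], 196)], [(456, 357, 24, [0.4557, 0.3573, 0.1329], 73), (452, 359, 23, [0.4521, 0.3585, 0.1322], 204)], [(344, 292, 24, [0.3439, 0.2924, 0.1432], 74), (341, 295, 23, [0.3403, 0.2944, 0.1423], 220)]]
```

Both hung bands are at bar height. Descending on the third.

Emit:
apply_moves(
  increments=[
    [[0,0,0],[0,0,-0.03],1],
    [[0,0,0],[0,0,-0.04],1],
    [[0,0,0],[0,0,-0.03],1],
    [[0,0,0],[0,0,-0.014],1],
    [[0,0,0],[0,0,0],1],
    [[0,0,0],[0,0,0],-0.4],
    [[0,0,0],[0,0,0],-0.8],
    [[0,0,0],[0,0,0],-0.8],
    [[0,0,0],[0,0,0],-0.8],
    [[0,0,0],[0,0,0],-0.8],
  ],
)

```text
time: 16.95
tool_pos: [0.5141, -0.2396, 0.1819]
ee_rot: [0.0, 0.405, 0.914, -0.0]
contact_force: [0.7, -0.4, 0.2]
grip_width: 0.51
grip_force: 0.0
```

Emit:
apply_moves(
  increments=[
    [[0,0,0],[0,0,0],-0.8],
    [[0,0,0],[0,0,0.02],-0.8],
    [[0,0,0],[0,0,0.035],-0.8],
    [[0,0,0],[0,0,0.045],-0.8],
    [[0,0,0],[0,0,0.05],-0.8],
    [[0,0,0],[0,0,0.04],-0.8],
    [[0,0,0],[0,0,0],-0.8],
    [[0,0,0],[0,0,0],-0.8],
    [[0,0,0],[0,0,0],-0.8],
    [[0,0,0],[0,0,0],-0.8],
  ],
)

```text
time: 18.2
tool_pos: [0.514, -0.2395, 0.3709]
ee_rot: [-0.001, 0.405, 0.914, 0.0]
contact_force: [-0.5, 1.4, -0.9]
grip_width: 0.426
grip_force: 30.0
```

Emit:
apply_moves(
  increments=[
    [[0,0,-6.5],[0.02,0.042,0],-0.8],
    [[0,0,-6.5],[0.02,0.042,0],-0.8],
    [[0,0,-6.5],[0.02,0.042,0],-0.8],
    [[0,0,-6.5],[0.02,0.042,0],-0.8],
    [[0,0,-6.5],[0.02,0.042,0],-0.8],
    [[0,0,-6.5],[0.021,0.043,0],-0.8],
    [[0,0,0],[0,0,-0.02],-0.8],
    [[0,0,0],[0,0,-0.03],-0.8],
    [[0,0,0],[0,0,-0.03],-0.8],
    [[0,0,0],[0,0,0],-0.8],
  ],
)

```text
time: 19.45
tool_pos: [0.6342, 0.0128, 0.2888]
ee_rot: [-0.002, 0.687, 0.727, -0.002]
contact_force: [-1.0, 1.9, -0.3]
grip_width: 0.428
grip_force: 30.0
```

Emit:
apply_moves(
  increments=[
    [[0,0,0],[0,0,-0.025],-0.8],
    [[0,0,0],[0,0,-0.025],-0.8],
    [[0,0,0],[0,0,-0.012],-0.8],
    [[0,0,0],[0,0,-0.004],-0.8],
    [[0,0,0],[0,0,0],0],
    [[0,0,0],[0,0,0],0.6],
    [[0,0,0],[0,0,0],1],
    [[0,0,0],[0,0,0.02],1],
    [[0,0,0],[0,0,0.03],1],
    [[0,0,0],[0,0,0.03],1],
  ],
)

```text
time: 20.7
tool_pos: [0.6351, 0.0134, 0.3084]
ee_rot: [0.0, 0.687, 0.727, 0.0]
contact_force: [0.5, -0.3, 0.4]
grip_width: 0.976
grip_force: 0.0
```

Emit:
apply_moves(
  increments=[
    [[0,0,3.1],[-0.005,-0.046,0],1],
    [[0,0,3.1],[-0.005,-0.047,0],1],
    [[0,0,3.1],[-0.005,-0.047,0],1],
    [[0,0,3.1],[-0.005,-0.047,0],1],
    [[0,0,3.1],[-0.005,-0.047,0],1],
    [[0,0,3.1],[-0.005,-0.047,0],1],
    [[0,0,3.1],[-0.004,-0.047,0],1],
    [[0,0,3.1],[-0.004,-0.047,0],1],
    [[0,0,0],[0,0,-0.01],1],
    [[0,0,0],[0,0,-0.02],1],
  ],
)

```text
time: 21.95
tool_pos: [0.5973, -0.3615, 0.2766]
ee_rot: [0.001, 0.515, 0.857, 0.0]
contact_force: [-0.2, 0.5, -0.7]
grip_width: 0.998
grip_force: 0.0
```

Run:
```python
from h import *
s=arm.sense();q=s['ee_rot'];print(s['tool_pos'],np.degrees(2*np.arctan2(q[2],q[1]))-90,s['grip_width'])
for cam in ('scene','top'):
    snap(cam)
    print(cam,[(np.round(x['location'],3).tolist(),round(x['confidence'],2)) for x in viewer.pinpoint('band1',cam)])
```

```text
[ 0.59732769 -0.36147879  0.2766066 ] 28.012254225370924 0.9976070683679831
scene [([0.598, -0.36, 0.091], 0.94), ([0.634, 0.012, 0.133], 0.87), ([0.281, -0.432, 0.092], 0.69), ([0.628, 0.152, 0.134], 0.54)]
top [([0.632, 0.082, 0.131], 0.86), ([0.597, -0.359, 0.085], 0.84), ([0.627, 0.157, 0.131], 0.66), ([0.638, 0.017, 0.129], 0.62), ([0.451, 0.36, 0.001], 0.4)]
```

Emit:
apply_moves(
  increments=[
    [[0,0,0],[0,0,-0.03],1],
    [[0,0,0],[0,0,-0.03],1],
    [[0,0,0],[0,0,-0.025],1],
    [[0,0,0],[0,0,-0.01],1],
    [[0,0,0],[0,0,0],1],
    [[0,0,0],[0,0,0],-0.4],
    [[0,0,0],[0,0,0],-0.8],
    [[0,0,0],[0,0,0],-0.8],
    [[0,0,0],[0,0,0],-0.8],
    [[0,0,0],[0,0,0],-0.8],
  ],
)

```text
time: 23.4
tool_pos: [0.5971, -0.3616, 0.1808]
ee_rot: [-0.0, 0.515, 0.857, -0.0]
contact_force: [-0.1, 0.1, -0.1]
grip_width: 0.511
grip_force: 0.0
```

Emit:
apply_moves(
  increments=[
    [[0,0,0],[0,0,0],-0.8],
    [[0,0,0],[0,0,0.02],-0.8],
    [[0,0,0],[0,0,0.035],-0.8],
    [[0,0,0],[0,0,0.045],-0.8],
    [[0,0,0],[0,0,0.05],-0.8],
    [[0,0,0],[0,0,0.04],-0.8],
    [[0,0,0],[0,0,0],-0.8],
    [[0,0,0],[0,0,0],-0.8],
    [[0,0,0],[0,0,0],-0.8],
    [[0,0,0],[0,0,0],-0.8],
  ],
)

```text
time: 24.65
tool_pos: [0.597, -0.3616, 0.3698]
ee_rot: [-0.001, 0.515, 0.857, 0.0]
contact_force: [-0.4, 0.1, -1.0]
grip_width: 0.425
grip_force: 30.0
```

Emit:
apply_moves(
  increments=[
    [[0,0,-3.6],[0.006,0.04,0],-0.8],
    [[0,0,-3.6],[0.006,0.044,0],-0.8],
    [[0,0,-3.6],[0.006,0.044,0],-0.8],
    [[0,0,-3.6],[0.006,0.044,0],-0.8],
    [[0,0,-3.6],[0.006,0.044,0],-0.8],
    [[0,0,-3.6],[0.006,0.045,0],-0.8],
    [[0,0,-3.6],[0.006,0.045,0],-0.8],
    [[0,0,0],[0,0,-0.02],-0.8],
    [[0,0,0],[0,0,-0.03],-0.8],
    [[0,0,0],[0,0,0],-0.8],
  ],
)

```text
time: 25.9
tool_pos: [0.6385, -0.056, 0.3177]
ee_rot: [-0.002, 0.689, 0.724, -0.001]
contact_force: [-0.1, 0.2, -0.4]
grip_width: 0.431
grip_force: 30.0
```

Emit:
apply_moves(
  increments=[
    [[0,0,0],[0,0,-0.03],-0.8],
    [[0,0,0],[0,0,-0.03],-0.8],
    [[0,0,0],[0,0,-0.025],-0.8],
    [[0,0,0],[0,0,-0.008],-0.8],
    [[0,0,0],[0,0,-0.003],-0.8],
    [[0,0,0],[0,0,0],0],
    [[0,0,0],[0,0,0],0.6],
    [[0,0,0],[0,0,0],1],
    [[0,0,0],[0,0,0.03],1],
    [[0,0,0],[0,0,0.05],1],
  ],
)

```text
time: 27.15
tool_pos: [0.6387, -0.0555, 0.3044]
ee_rot: [-0.001, 0.689, 0.724, -0.001]
contact_force: [1.0, -0.0, 0.3]
grip_width: 0.881
grip_force: 0.0
```

Run:
```python
from h import *
s=arm.sense();q=s['ee_rot'];print(s['tool_pos'],np.degrees(2*np.arctan2(q[2],q[1]))-90,s['grip_width'])
for cam in ('scene','top'):
    snap(cam)
    for n in ('band1','bottle1','pocket1'): print(cam,n,[(np.round(x['location'],3).tolist(),round(x['confidence'],2)) for x in viewer.pinpoint(n,cam)])
Ps=cloud(); print([cap(Ps,c,z) for c,z in [((.52,.297),.124),((.453,.36),.134),((.34,.297),.144)]])
```

```text
[ 0.63869307 -0.05551893  0.30437593] 2.85155860036366 0.8812471306533335
scene band1 [([0.643, -0.056, 0.129], 0.89), ([0.624, 0.153, 0.132], 0.88), ([0.278, -0.433, 0.092], 0.8), ([0.634, 0.087, 0.132], 0.67), ([0.637, 0.012, 0.131], 0.65), ([0.686, 0.405, -0.003], 0.33)]
scene bottle1 [([0.519, 0.297, -0.002], 0.66), ([0.341, 0.295, 0.002], 0.51)]
scene pocket1 [([0.432, 0.049, 0.002], 0.69), ([0.435, 0.119, 0.009], 0.57), ([0.79, -0.03, 0.007], 0.54)]
top band1 [([0.625, 0.156, 0.132], 0.92), ([0.628, 0.081, 0.131], 0.77), ([0.282, -0.439, 0.088], 0.7), ([0.636, 0.018, 0.13], 0.61)]
top bottle1 [([0.518, 0.299, -0.001], 0.75), ([0.454, 0.365, 0.001], 0.67), ([0.342, 0.299, 0.001], 0.63), ([0.748, 0.141, 0.008], 0.3)]
top pocket1 [([0.441, 0.186, 0.008], 0.76), ([0.423, 0.052, 0.008], 0.7), ([0.436, 0.115, 0.006], 0.59), ([0.635, 0.017, 0.129], 0.2)]
[[(517, 298, 23, [0.5168, 0.296, 0.122], 200)], [(452, 359, 23, [0.4522, 0.3583, 0.1323], 201)], [(339, 295, 23, [0.3405, 0.2948, 0.1422], 214)]]
```

All four bands hang on the bar. Now the caps, starting with bottle0.

Emit:
apply_moves(
  increments=[
    [[0,0,-1],[-0.015,0.044,0],1],
    [[0,0,-1],[-0.015,0.044,0],1],
    [[0,0,-1],[-0.015,0.044,0],1],
    [[0,0,-1],[-0.015,0.044,0],1],
    [[0,0,-1],[-0.015,0.044,0],1],
    [[0,0,-1],[-0.015,0.044,0],1],
    [[0,0,-1],[-0.015,0.044,0],1],
    [[0,0,-1],[-0.015,0.044,0],1],
    [[0,0,0],[0,0,-0.01],1],
    [[0,0,0],[0,0,-0.02],1],
  ],
)

```text
time: 28.9
tool_pos: [0.5193, 0.2962, 0.274]
ee_rot: [0.0, 0.738, 0.675, 0.0]
contact_force: [-0.2, 0.5, -0.4]
grip_width: 0.999
grip_force: 0.0
```

Run:
```python
from h import *
s=arm.sense();q=s['ee_rot'];print(s['tool_pos'],np.degrees(2*np.arctan2(q[2],q[1]))-90,s['grip_width'])
Ps=cloud(); print([cap(Ps,c,z) for c,z in [((.519,.297),.124),((.453,.36),.134),((.34,.297),.144)]])
```

```text
[0.51926236 0.29623294 0.27404052] -5.114199732982399 0.9991397343825608
[[(519, 293, 25, [0.521, 0.2938, 0.1229], 81), (517, 296, 23, [0.518, 0.2941, 0.1221], 176)], [(454, 357, 24, [0.4598, 0.3579, 0.133], 56)], [(342, 294, 24, [0.3436, 0.2938, 0.1437], 71)]]
```

Emit:
apply_moves(
  increments=[
    [[0,0,0],[0,0,-0.03],1],
    [[0,0,0],[0,0,-0.03],1],
    [[0,0,0],[0,0,-0.02],1],
    [[0,0,0],[0,0,-0.01],1],
    [[0,0,0],[0,0,0],1],
    [[0,0,0],[0,0,0],-0.3],
    [[0,0,0],[0,0,0],-0.6],
    [[0,0,0],[0,0,0],-0.6],
    [[0,0,0],[0,0,0],-0.6],
    [[0,0,0],[0,0,0],-0.6],
  ],
)

```text
time: 30.25
tool_pos: [0.5191, 0.2964, 0.1849]
ee_rot: [-0.0, 0.738, 0.675, 0.0]
contact_force: [-0.9, -0.1, 0.5]
grip_width: 0.547
grip_force: 30.0
```

Emit:
apply_moves(
  increments=[
    [[0,0,0],[0,0,0],-0.6],
    [[0,0,0],[0,0,0.01],-0.6],
    [[0,0,0],[0,0,0.02],-0.6],
    [[0,0,0],[0,0,0.02],-0.6],
    [[0,0,0],[0,0,0.02],-0.6],
    [[0,0,0],[0,0,0.02],-0.6],
    [[0,0,0],[0,0,0.01],-0.6],
    [[0,0,0],[0,0,0],-0.6],
    [[0,0,0],[0,0,0],-0.6],
    [[0,0,0],[0,0,0],-0.6],
  ],
)

```text
time: 31.5
tool_pos: [0.519, 0.2964, 0.2839]
ee_rot: [-0.0, 0.738, 0.675, -0.001]
contact_force: [0.6, -0.3, -0.6]
grip_width: 0.544
grip_force: 30.0
```

Run:
```python
from h import *
s=arm.sense(); c=s['tool_pos']
im,d=snap('scene'); P=world('scene',d)
m=(np.hypot(P[...,0]-c[0],P[...,1]-c[1])<.04)&(P[...,2]>.13)&(P[...,2]<.23)&(im.min(-1)>110)
Q=P[m]; print(len(Q),Q.min(0),Q.max(0)); 
cv2.imwrite('pics/cap0.png',cv2.resize(im[80:170,230:350],None,fx=6,fy=6,interpolation=cv2.INTER_CUBIC))
```

```text
Traceback (most recent call last):
ValueError: zero-size array to reduction operation minimum which has no identity
```

Run:
```python
from h import *
s=arm.sense(); c=s['tool_pos']
im,d=snap('scene')
u,v=pix('scene',[c[0],c[1],.2]); print(u,v)
cv2.imwrite('pics/cap0.png',cv2.resize(im[v-50:v+50,u-60:u+60],None,fx=6,fy=6,interpolation=cv2.INTER_CUBIC))
P=world('scene',d)
for z in np.arange(.12,.24,.01):
    Q=P[(np.hypot(P[...,0]-c[0],P[...,1]-c[1])<.035)&(abs(P[...,2]-z)<.005)]
    print(round(z,2),len(Q),Q.min(0).round(3) if len(Q) else '',Q.max(0).round(3) if len(Q) else '')
```

```text
292 114
0.12 30 [0.501 0.284 0.115] [0.535 0.313 0.125]
0.13 5 [0.509 0.279 0.125] [0.53  0.299 0.127]
0.14 0  
0.15 0  
0.16 0  
0.17 0  
0.18 7 [0.504 0.277 0.178] [0.54  0.298 0.184]
0.19 16 [0.503 0.273 0.186] [0.54  0.289 0.195]
0.2 24 [0.489 0.274 0.196] [0.546 0.293 0.205]
0.21 28 [0.488 0.273 0.205] [0.55  0.294 0.215]
0.22 68 [0.486 0.276 0.215] [0.551 0.314 0.225]
0.23 34 [0.486 0.273 0.225] [0.551 0.31  0.233]
```

View pics/cap0.png

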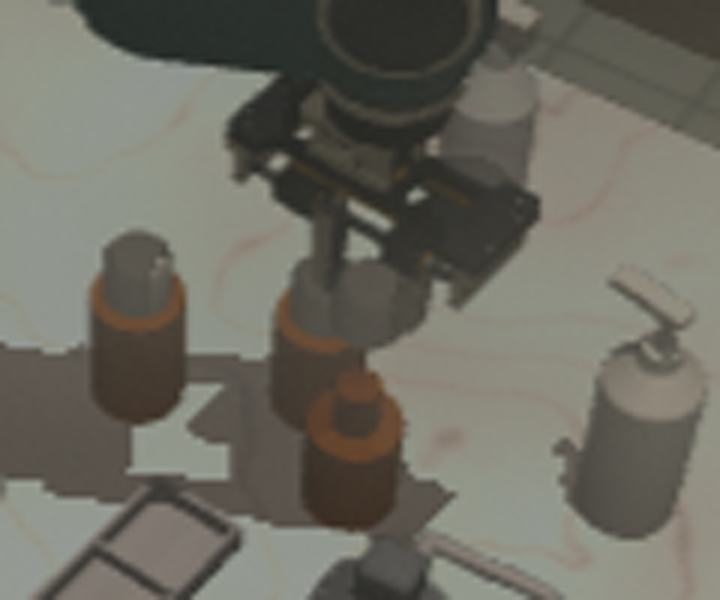

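The cap is held square, rim at 0.182, and bottle0 stands bare and upright at crop (352,450). Carrying the cap to the pocket at (0.427, 0.049).

Emit:
apply_moves(
  increments=[
    [[0,0,0],[-0.015,-0.04,0],-0.6],
    [[0,0,0],[-0.015,-0.041,0],-0.6],
    [[0,0,0],[-0.015,-0.041,0],-0.6],
    [[0,0,0],[-0.015,-0.041,0],-0.6],
    [[0,0,0],[-0.016,-0.042,0],-0.6],
    [[0,0,0],[-0.016,-0.042,0],-0.6],
    [[0,0,0],[0,0,-0.02],-0.6],
    [[0,0,0],[0,0,-0.04],-0.6],
    [[0,0,0],[0,0,-0.04],-0.6],
    [[0,0,0],[0,0,-0.02],-0.6],
  ],
)

```text
time: 32.85
tool_pos: [0.4263, 0.05, 0.1618]
ee_rot: [-0.001, 0.738, 0.675, -0.001]
contact_force: [-0.1, -0.6, 0.0]
grip_width: 0.546
grip_force: 30.0
```

Emit:
apply_moves(
  increments=[
    [[0,0,0],[0,0,-0.02],-0.6],
    [[0,0,0],[0,0,-0.02],-0.6],
    [[0,0,0],[0,0,-0.01],-0.6],
    [[0,0,0],[0,0,-0.004],-0.6],
    [[0,0,0],[0,0,0],-0.6],
    [[0,0,0],[0,0,0],-0.6],
    [[0,0,0],[0,0,0],-0.6],
    [[0,0,0],[0,0,0],-0.6],
    [[0,0,0],[0,0,0],-0.6],
    [[0,0,0],[0,0,0],-0.6],
  ],
)

```text
time: 34.1
tool_pos: [0.4271, 0.0494, 0.1108]
ee_rot: [0.0, 0.738, 0.675, 0.0]
contact_force: [0.2, -1.0, 0.1]
grip_width: 0.543
grip_force: 30.0
```

Emit:
apply_moves(
  increments=[
    [[0,0,0],[0,0,-0.002],-0.6],
    [[0,0,0],[0,0,0],-0.6],
    [[0,0,0],[0,0,0],0.2],
    [[0,0,0],[0,0,0],0.6],
    [[0,0,0],[0,0,0],0.8],
    [[0,0,0],[0,0,0.02],1],
    [[0,0,0],[0,0,0.04],1],
    [[0,0,0],[0,0,0.04],1],
    [[0,0,0],[0,0,0.04],1],
    [[0,0,0],[0,0,0.04],1],
  ],
)

```text
time: 35.35
tool_pos: [0.4269, 0.0494, 0.2902]
ee_rot: [0.0, 0.738, 0.675, 0.0]
contact_force: [-0.1, 0.4, -0.3]
grip_width: 0.999
grip_force: 0.0
```

Run:
```python
from h import *
s=arm.sense();print(s['tool_pos'],s['grip_width'])
Ps=cloud(); print([cap(Ps,c,z) for c,z in [((.427,.049),.047),((.453,.36),.134),((.34,.297),.144)]])
```

```text
[0.42692287 0.04942329 0.2901953 ] 0.9990544493782277
[[(431, 50, 23, [0.4313, 0.0491, 0.0457], 80)], [(455, 356, 24, [0.4551, 0.3568, 0.1331], 74), (452, 359, 23, [0.4521, 0.3581, 0.1323], 206)], [(342, 296, 23, [0.3431, 0.2934, 0.1432], 67), (339, 296, 23, [0.34, 0.2948, 0.1424], 210)]]
```

Emit:
apply_moves(
  increments=[
    [[0,0,0],[0.004,0.044,0],1],
    [[0,0,0],[0.004,0.044,0],1],
    [[0,0,0],[0.004,0.044,0],1],
    [[0,0,0],[0.004,0.044,0],1],
    [[0,0,0],[0.004,0.044,0],1],
    [[0,0,0],[0.004,0.044,0],1],
    [[0,0,0],[0.003,0.044,0],1],
    [[0,0,0],[0,0,-0.01],1],
    [[0,0,0],[0,0,0],1],
    [[0,0,0],[0,0,0],1],
  ],
)

```text
time: 36.7
tool_pos: [0.4542, 0.3565, 0.2789]
ee_rot: [0.0, 0.738, 0.674, 0.0]
contact_force: [-0.2, -1.1, 0.6]
grip_width: 0.999
grip_force: 0.0
```

Run:
```python
from h import *
s=arm.sense();print(s['tool_pos'],s['grip_width'])
Ps=cloud(); print([cap(Ps,c,z) for c,z in [((.427,.049),.047),((.453,.36),.134),((.34,.297),.144)]])
```

```text
[0.45419803 0.35652984 0.27886875] 0.9986069136702502
[[(431, 51, 24, [0.43, 0.0492, 0.0463], 80), (428, 50, 23, [0.4268, 0.05, 0.0454], 170)], [(457, 356, 26, [0.4551, 0.3573, 0.1333], 70), (452, 359, 23, [0.4518, 0.3579, 0.132], 212)], [(342, 288, 25, [0.3428, 0.2928, 0.1432], 73), (339, 296, 23, [0.3398, 0.2946, 0.1423], 210)]]
```

Emit:
apply_moves(
  increments=[
    [[0,0,0],[0,0.001,-0.03],1],
    [[0,0,0],[0,0,-0.03],1],
    [[0,0,0],[0,0,-0.018],1],
    [[0,0,0],[0,0,-0.007],1],
    [[0,0,0],[0,0,0],1],
    [[0,0,0],[0,0,0],-0.3],
    [[0,0,0],[0,0,0],-0.6],
    [[0,0,0],[0,0,0],-0.6],
    [[0,0,0],[0,0,0],-0.6],
    [[0,0,0],[0,0,0],-0.6],
  ],
)

```text
time: 38.05
tool_pos: [0.4541, 0.3584, 0.1938]
ee_rot: [-0.0, 0.738, 0.675, 0.0]
contact_force: [-0.1, 0.1, 0.5]
grip_width: 0.54
grip_force: 30.0
```

Emit:
apply_moves(
  increments=[
    [[0,0,0],[0,0,0],-0.6],
    [[0,0,0],[0,0,0.01],-0.6],
    [[0,0,0],[0,0,0.02],-0.6],
    [[0,0,0],[0,0,0.02],-0.6],
    [[0,0,0],[0,0,0.02],-0.6],
    [[0,0,0],[0,0,0.02],-0.6],
    [[0,0,0],[0,0,0.01],-0.6],
    [[0,0,0],[0,0,0],-0.6],
    [[0,0,0],[0,0,0],-0.6],
    [[0,0,0],[0,0,0],-0.6],
  ],
)

```text
time: 39.3
tool_pos: [0.454, 0.3583, 0.293]
ee_rot: [-0.0, 0.738, 0.675, -0.001]
contact_force: [0.1, -0.2, -0.6]
grip_width: 0.541
grip_force: 30.0
```

Emit:
apply_moves(
  increments=[
    [[0,0,0],[-0.003,-0.04,0],-0.6],
    [[0,0,0],[-0.003,-0.04,0],-0.6],
    [[0,0,0],[-0.004,-0.04,0],-0.6],
    [[0,0,0],[-0.004,-0.04,0],-0.6],
    [[0,0,0],[-0.004,-0.04,0],-0.6],
    [[0,0,0],[-0.004,-0.041,0],-0.6],
    [[0,0,0],[0,0,-0.03],-0.6],
    [[0,0,0],[0,0,-0.04],-0.6],
    [[0,0,0],[0,0,-0.04],-0.6],
    [[0,0,0],[0,0,-0.02],-0.6],
  ],
)

```text
time: 40.55
tool_pos: [0.4314, 0.1173, 0.1616]
ee_rot: [-0.001, 0.738, 0.675, -0.001]
contact_force: [0.4, -0.0, -0.4]
grip_width: 0.538
grip_force: 30.0
```

Emit:
apply_moves(
  increments=[
    [[0,0,0],[0,0,-0.02],-0.6],
    [[0,0,0],[0,0,-0.02],-0.6],
    [[0,0,0],[0,0,-0.01],-0.6],
    [[0,0,0],[0,0,-0.003],-0.6],
    [[0,0,0],[0,0,0],-0.6],
    [[0,0,0],[0,0,0],-0.6],
    [[0,0,0],[0,0,0],-0.6],
    [[0,0,0],[0,0,0],-0.6],
    [[0,0,0],[0,0,0],-0.6],
    [[0,0,0],[0,0,0],-0.6],
  ],
)

```text
time: 41.8
tool_pos: [0.4321, 0.1174, 0.1108]
ee_rot: [-0.0, 0.738, 0.675, -0.0]
contact_force: [-0.1, 0.5, -0.4]
grip_width: 0.538
grip_force: 30.0
```

Emit:
apply_moves(
  increments=[
    [[0,0,0],[0,0,-0.002],-0.6],
    [[0,0,0],[0,0,0],-0.6],
    [[0,0,0],[0,0,0],0.2],
    [[0,0,0],[0,0,0],0.6],
    [[0,0,0],[0,0,0],0.8],
    [[0,0,0],[0,0,0.02],1],
    [[0,0,0],[0,0,0.04],1],
    [[0,0,0],[0,0,0.04],1],
    [[0,0,0],[0,0,0.04],1],
    [[0,0,0],[0,0,0.04],1],
  ],
)

```text
time: 43.05
tool_pos: [0.4319, 0.1174, 0.2902]
ee_rot: [0.0, 0.738, 0.675, 0.0]
contact_force: [0.3, 0.9, 0.0]
grip_width: 0.999
grip_force: 0.0
```

Run:
```python
from h import *
s=arm.sense();print(s['tool_pos'],s['grip_width'])
Ps=cloud(); print([cap(Ps,c,z) for c,z in [((.427,.049),.047),((.4325,.117),.047),((.34,.297),.144)]])
```

```text
[0.43193025 0.11739632 0.29022323] 0.9990358813575555
[[(432, 50, 24, [0.4307, 0.0494, 0.046], 88), (427, 50, 24, [0.4275, 0.0498, 0.0451], 181)], [(435, 119, 23, [0.4348, 0.117, 0.0461], 77)], [(352, 300, 14, [0.3559, 0.2996, 0.1427], 23)]]
```

Bottle2's reading has changed, so it may have been knocked. Looking again.

Run:
```python
from h import *
for cam in ('scene','top'):
    im,d=snap(cam)
    if cam=='scene': cv2.imwrite('pics/b2.png',cv2.resize(im[70:180,200:330],None,fx=6,fy=5.4,interpolation=cv2.INTER_CUBIC))
    for n in ('bottle2','cap2'): print(cam,n,[(np.round(x['location'],3).tolist(),round(x['confidence'],2)) for x in viewer.pinpoint(n,cam)])
    P=world(cam,d); Q=P[(P[...,2]>.138)&(P[...,2]<.152)&(abs(P[...,0]-.35)<.12)&(P[...,1]>.2)&(P[...,1]<.45)]
    print(len(Q), np.median(Q,0), cv2.minEnclosingCircle((Q[:,:2]*1000).astype(np.float32)) if len(Q) else '')
```

```text
scene bottle2 [([0.444, 0.398, 0.004], 0.94), ([0.516, 0.299, -0.002], 0.74)]
scene cap2 [([0.426, 0.047, 0.003], 0.52), ([0.338, 0.299, 0.1], 0.44)]
18 [0.3557929  0.30199221 0.14313675] ((397.9178771972656, 343.38006591796875), 69.22054290771484)
top bottle2 [([0.447, 0.395, 0.001], 0.67), ([0.518, 0.298, -0.002], 0.59)]
top cap2 [([0.429, 0.056, 0.007], 0.73), ([0.804, 0.143, 0.003], 0.7)]
10 [0.3360354  0.31303193 0.14099768] ((335.4542236328125, 314.7945251464844), 11.181796073913574)
```

View pics/b2.png

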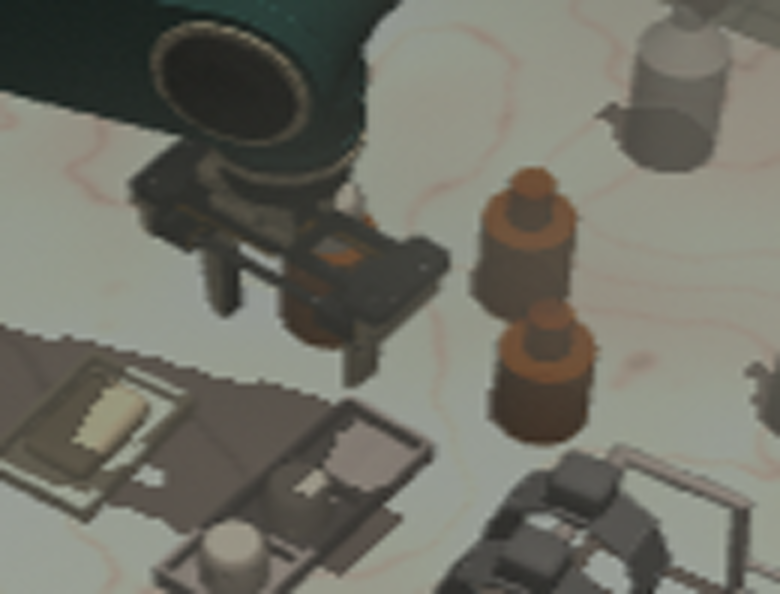

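The bare bottle1 was knocked aside to (0.445, 0.397) but still stands upright at crop (525,250). The gripper was only hiding bottle2, at crop (320,290). Moving above it and re-measuring.

Emit:
apply_moves(
  increments=[
    [[0,0,0],[-0.018,0.035,0],1],
    [[0,0,0],[-0.018,0.035,0],1],
    [[0,0,0],[-0.018,0.035,0],1],
    [[0,0,0],[-0.018,0.036,0],1],
    [[0,0,0],[-0.019,0.036,0],1],
    [[0,0,0],[0,0,0],1],
    [[0,0,0],[0,0,0],1],
    [[0,0,0],[0,0,0],1],
    [[0,0,0],[0,0,0],1],
    [[0,0,0],[0,0,0],1],
  ],
)

```text
time: 44.7
tool_pos: [0.3413, 0.2941, 0.2888]
ee_rot: [0.0, 0.738, 0.674, 0.0]
contact_force: [0.0, 1.4, 0.4]
grip_width: 1.0
grip_force: 0.0
```

Run:
```python
from h import *
s=arm.sense();print(s['tool_pos'],s['grip_width'])
Ps=cloud(); print([cap(Ps,c,z) for c,z in [((.427,.049),.047),((.4325,.117),.047),((.34,.297),.144)]])
```

```text
[0.34134856 0.29405966 0.28880877] 0.9998823725354317
[[(430, 49, 25, [0.4309, 0.0483, 0.046], 85), (427, 51, 23, [0.4269, 0.0507, 0.0451], 178)], [(436, 120, 25, [0.4352, 0.1174, 0.0455], 75), (432, 119, 23, [0.432, 0.1181, 0.0455], 177)], [(342, 295, 24, [0.3434, 0.2931, 0.1434], 73), (340, 295, 23, [0.3397, 0.2928, 0.1424], 197)]]
```

Emit:
apply_moves(
  increments=[
    [[0,0,0],[0,0,-0.03],1],
    [[0,0,0],[0,0,-0.03],1],
    [[0,0,0],[0,0,-0.018],1],
    [[0,0,0],[0,0,-0.007],1],
    [[0,0,0],[0,0,0],1],
    [[0,0,0],[0,0,0],-0.3],
    [[0,0,0],[0,0,0],-0.6],
    [[0,0,0],[0,0,0],-0.6],
    [[0,0,0],[0,0,0],-0.6],
    [[0,0,0],[0,0,0],-0.6],
  ],
)

```text
time: 46.05
tool_pos: [0.3411, 0.2944, 0.2038]
ee_rot: [-0.0, 0.738, 0.675, 0.0]
contact_force: [-0.2, -0.5, 1.0]
grip_width: 0.543
grip_force: 30.0
```

Emit:
apply_moves(
  increments=[
    [[0,0,0],[0,0,0],-0.6],
    [[0,0,0],[0,0,0.01],-0.6],
    [[0,0,0],[0,0,0.02],-0.6],
    [[0,0,0],[0,0,0.02],-0.6],
    [[0,0,0],[0,0,0.02],-0.6],
    [[0,0,0],[0,0,0.02],-0.6],
    [[0,0,0],[0,0,0.01],-0.6],
    [[0,0,0],[0,0,0],-0.6],
    [[0,0,0],[0,0,0],-0.6],
    [[0,0,0],[0,0,0],-0.6],
  ],
)

```text
time: 47.3
tool_pos: [0.341, 0.2943, 0.3031]
ee_rot: [-0.0, 0.738, 0.675, -0.001]
contact_force: [-0.1, -0.5, 0.1]
grip_width: 0.543
grip_force: 30.0
```

Emit:
apply_moves(
  increments=[
    [[0,0,0],[0.024,-0.027,0],-0.6],
    [[0,0,0],[0.024,-0.027,0],-0.6],
    [[0,0,0],[0.024,-0.027,0],-0.6],
    [[0,0,0],[0.025,-0.028,0],-0.6],
    [[0,0,0],[0,0,0],-0.6],
    [[0,0,0],[0,0,-0.03],-0.6],
    [[0,0,0],[0,0,-0.04],-0.6],
    [[0,0,0],[0,0,-0.04],-0.6],
    [[0,0,0],[0,0,-0.03],-0.6],
    [[0,0,0],[0,0,0],-0.6],
  ],
)

```text
time: 48.55
tool_pos: [0.4368, 0.1856, 0.1618]
ee_rot: [-0.001, 0.738, 0.675, -0.002]
contact_force: [-0.1, 0.0, -1.3]
grip_width: 0.542
grip_force: 30.0
```

Emit:
apply_moves(
  increments=[
    [[0,0,0],[0,0,-0.02],-0.6],
    [[0,0,0],[0,0,-0.02],-0.6],
    [[0,0,0],[0,0,-0.01],-0.6],
    [[0,0,0],[0,0,-0.003],-0.6],
    [[0,0,0],[0,0,0],-0.6],
    [[0,0,0],[0,0,0],-0.6],
    [[0,0,0],[0,0,0],-0.6],
    [[0,0,0],[0,0,0],-0.6],
    [[0,0,0],[0,0,0],-0.6],
    [[0,0,0],[0,0,0],-0.6],
  ],
)

```text
time: 49.8
tool_pos: [0.4381, 0.1854, 0.1108]
ee_rot: [0.0, 0.738, 0.675, 0.0]
contact_force: [0.1, -0.6, -0.5]
grip_width: 0.543
grip_force: 30.0
```

Emit:
apply_moves(
  increments=[
    [[0,0,0],[0,0,-0.002],-0.6],
    [[0,0,0],[0,0,0],-0.6],
    [[0,0,0],[0,0,0],0.2],
    [[0,0,0],[0,0,0],0.6],
    [[0,0,0],[0,0,0],0.8],
    [[0,0,0],[0,0,0.02],1],
    [[0,0,0],[0,0,0.04],1],
    [[0,0,0],[0,0,0.04],1],
    [[0,0,0],[0,0,0.04],1],
    [[0,0,0],[0,0,0.04],1],
  ],
)

```text
time: 51.05
tool_pos: [0.4379, 0.1854, 0.2902]
ee_rot: [0.0, 0.738, 0.675, 0.0]
contact_force: [-0.6, -0.1, 0.2]
grip_width: 1.003
grip_force: 0.0
```

Emit:
apply_moves(
  increments=[
    [[0,0,0],[0,-0.04,0.02],1],
    [[0,0,0],[0,-0.05,0],1],
    [[0,0,0],[0,-0.05,0],1],
    [[0,0,0],[0,-0.05,0],1],
    [[0,0,0],[0,-0.05,0],1],
    [[0,0,0],[0,-0.05,0],1],
    [[0,0,0],[0,-0.05,0],1],
    [[0,0,0],[0,-0.05,0],1],
    [[0,0,0],[0,-0.03,0],1],
    [[0,0,0],[0,0,0],1],
  ],
)

```text
time: 52.3
tool_pos: [0.4378, -0.2362, 0.3084]
ee_rot: [-0.0, 0.739, 0.674, -0.0]
contact_force: [-0.1, 0.5, -0.8]
grip_width: 1.001
grip_force: 0.0
```

Run:
```python
from h import *
s=arm.sense();print(s['time'],s['tool_pos'],s['grip_width'])
Ps=cloud(); print([cap(Ps,c,z) for c,z in [((.427,.049),.047),((.4325,.117),.047),((.438,.185),.047)]])
for cam in ('scene','top'):
    im,_=snap(cam)
    if cam=='scene': cv2.imwrite('pics/fin.png',cv2.resize(im[90:270,190:370],None,fx=4,fy=3.3,interpolation=cv2.INTER_CUBIC))
    for n in ('band1','bottle1','jar'): print(cam,n,[(np.round(x['location'],3).tolist(),round(x['confidence'],2)) for x in viewer.pinpoint(n,cam)])
```

```text
52.3 [ 0.43783452 -0.23615861  0.30844009] 1.0007563315831014
[[(428, 50, 25, [0.4302, 0.0486, 0.0465], 85), (427, 50, 23, [0.427, 0.0502, 0.0452], 174)], [(435, 118, 25, [0.436, 0.1168, 0.0461], 77), (432, 118, 23, [0.4323, 0.118, 0.0452], 173)], [(441, 185, 23, [0.4413, 0.1848, 0.0465], 74), (438, 186, 23, [0.4378, 0.1859, 0.045], 178)]]
scene band1 [([0.638, -0.057, 0.13], 0.93), ([0.63, 0.087, 0.134], 0.78), ([0.625, 0.154, 0.131], 0.68), ([0.635, 0.01, 0.132], 0.57), ([0.28, -0.437, 0.092], 0.56)]
scene bottle1 [([0.444, 0.397, 0.004], 0.8), ([0.339, 0.294, 0.003], 0.76), ([0.516, 0.298, 0.001], 0.68), ([0.635, 0.011, 0.132], 0.38)]
scene jar [([0.44, -0.362, -0.002], 0.72)]
top band1 [([0.627, 0.156, 0.129], 0.89), ([0.632, 0.018, 0.129], 0.79), ([0.642, -0.053, 0.122], 0.63), ([0.632, 0.081, 0.128], 0.63)]
top bottle1 [([0.344, 0.3, 0.002], 0.76), ([0.446, 0.398, 0.0], 0.61), ([0.52, 0.299, -0.0], 0.59), ([0.636, -0.053, 0.121], 0.34)]
top jar []
```

View pics/fin.png

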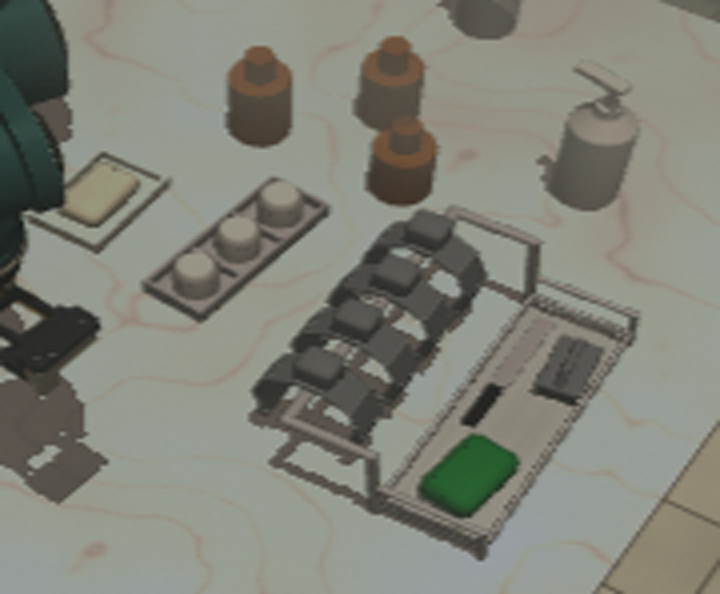

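The final crop shows three caps down in their own pockets at (195,275), (238,238) and (280,203). Four bands hang knot-up on the bar from (320,367) to (430,230). The three bottles are upright and the gripper touches nothing.

```bash
python3 -c "
from cell import arm
print(arm.sign_off())"
```

```text
the job is handed in; nothing more can be done
None
```

I handed the job in at about 52 s with all four grey headbands on the bar and all three caps in their own pockets; bottle1 was knocked about 4 cm aside along the way but stayed upright, and the hand-in call returned no verdict.

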